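# Scoop corks from the bin into the corker's hopper

### The arm

A 7-joint arm with a two-finger parallel gripper is mounted at the origin on the work surface. World frame = base frame: x ahead of the robot, y to its left, z up, the work surface at z = 0. Lengths are in mm, angles in rad, forces in N, time in s.
With the tool pointing down it reaches from about 400 to 900 mm from the base axis. Payload 5.6 kg.
Tool frame: the origin (TCP) lies midway between the tips of the shut fingers; the grasp point (between the pads) lies 19 mm behind it; z points along the fingers, y is the line along which they close (so a half turn about z gives the same grasp; the last joint's range is limited). The gripper opens to 92 mm and grips with 3 to 60 N. Pads are 20 mm wide; open, the fingers measure 128 mm over their backs; the gripper's body (75 mm by 189 mm) begins 69 mm behind the grasp point.
Start: joints at [-1.296, 0.468, -0.012, 1.603, 0.006, 1.071, -0.056], TCP at [203.152, 617.445, 214.592] pointing down, gripper open.
Joint ranges: [-2.53, 2.53], [-0.31, 2.02], [-1.57, 1.55], [0.28, 2.44], [-1.29, 4.43], [0.15, 1.84], [-2.92, 2.92]. Speed limits (rad/s): [2.57, 2.57, 3.14, 3.14, 3.14, 3.14, 3.14].

### API

Orientations are given as a rotation vector (axis times angle).
In Python, from cell import robot, grip, kin, viewer gives the robot as it stands. Calls block until the motion is done:
- robot.movep(position, orientation): joint-space move of the TCP to a pose.
- robot.servo_line(position, feed=150, rotation=None): straight line of the TCP; rotation=None keeps the orientation; feed is the mean speed in mm/s.
- robot.goto_joints(angles): joint-space move.
- grip(opening, newtons=None): opening from 0.0 (shut) to 1.0 (fully open); newtons is the grip in N (None keeps the last); returns when the fingers have stopped.
- robot.hold(seconds).
- kin.ik(position, orientation): joint angles nearest the present ones, or None.
- robot.observe(): the state.
- viewer.read_camera(name): name is "side" or "top"; returns the picture (420x560x3 uint8, red, green, blue); there is no depth.
- viewer.camera_info(name): a dict with "camera_matrix" (3x3 intrinsics, pixels), "R" (3x3) and "t" (3): a world point X has camera coordinates R X + t. Camera axes: x right, y down, z forward; pixel columns grow to the right and rows downward; lengths in mm; the calibration is good to about 2 mm. A picture is of the moment at which its call begins. camera_info takes no time and is no camera call.
A pose or a line that the arm cannot do raises robot.IKError and nothing moves.
- robot.job_done(): hands the job in; it is judged then, once.
Trained networks look in the newest picture that a camera, given by its name, has taken for a name from the list of things; names that differ only in an ending like _2 or _b are one class to them, and where a whole thing is asked for, a point or a joint stands for the part that bears it (a point fixed in the world has none). Each returns a list of dicts, best first, with "confidence" (0 to 1); they miss things now and then, are a little off and sometimes report something else, mostly with a low value. They report only what shows in the picture. A call takes as long as a camera call. They do not tell look-alikes from the thing itself.
- viewer.silhouettes(name, camera): "mask" (420x560 bool, what is visible of it).
- viewer.pinpoint(name, camera): "at" ([x, y, z] in mm, in the coordinates of the camera as it stood for that picture, good to about 4 mm: a listed point, or the origin of a listed thing).
The state is a dict: "t": time; "joints": joint angles; "joint_velocities": joint speeds; "joint_torque": joint torques, N m; "tcp_pos": TCP position; "tcp_rot": TCP orientation; "contact_force": force on the tool from outside, world axes, zero at the start; "wrist_torque": the same for the moment, N m; "grip_width": opening from 0.0 (shut) to 1.0 (fully open); "grip_force": force on a finger pad.
Only numpy, scipy, OpenCV 4.12 (cv2) and the standard library are available. Lean on these libraries where they do the work, as an engineer would, in place of code of your own. Each camera call takes 0.05 s, during which the arm holds its last target. There are 200 camera calls.

### The job

Fill the corking machine's hopper: pull the orange gate panel straight up out of its slots at the mouth of the cork bin, stand it in the black parking rack and let go. Then use the scoop, never touching a cork with the fingers, to move all six corks from the bin into the round steel hopper, and finally lay the scoop flat on the bench, not in the bin, and let go. Do not disturb the two bottles and the jar.

Things in the scene. Friction and masses are not known exactly. Their poses are not given: they have to be found in the camera images.
- bin: White open-topped cork bin, fixed. Origin: centre of its underside; x points from its mouth into the bin. Inside: 160 mm long (x -80 to 80), 116 wide (y -58 to 58); flat floor 4 mm above the bench, walls to 66 mm above the bench; back wall's inner face at x = 80. Only the gate closes the mouth at the -x end; once out, the mouth is open over the full 116 mm.
- bin_in (a point): Point on the bin's floor at its middle, 4 mm above the bin's origin. The floor reaches out to x = -96 mm at the mouth, with no sill but its own 4 mm. Blue posts at both sides of the mouth (x -96 to -70, |y| 58 to 69.5, as high as the walls) hold the gate's slots.
- gate: Loose orange plastic panel, 8 mm thick (its x), 126 wide (y), 100 high (z), 0.1 kg. Origin: centre of its lower edge. It starts upright in the bin's slots (about 1 mm free on each side) on the bin's floor, at x = -85 in the bin's frame: its top edge is 104 mm above the bench, 38 mm above the slots. It is free once raised 62 mm.
- rack: Low black steel parking rack, fixed: 58 (x) by 160 (y) by 40 mm high. Origin: centre of its underside. One open-topped slot along y, 18 mm wide (x -9 to 9), 150 long, 35 deep, its floor 5 mm above the bench. The gate stands in it on its lower edge, leaning up to 0.3 rad once let go.
- scoop: Loose polished steel scoop, 0.22 kg; starts flat on the bench. Origin: on its underside, under the middle of the pan's back wall; x points to the nose, z up. Flat pan, open in front: x 0 to 110 mm, 104 wide outside, 98 inside; floor 3 thick; back wall 60 high; side walls 50 high to x = 50, 30 high to x = 85, none from there to the lip.
- scoop_grip (a point): Middle of the scoop's blue bar handle, 40 mm behind the scoop's origin and 57 above its underside. The handle is straight and level, from x = -85 to 0 mm, 22 wide (y), z 44 to 70.
- scoop_lip (a point): Middle of the pan's front edge, 110 mm ahead of the scoop's origin; the floor thins there to a 1 mm lip. Corks begin to slide on the pan at about 20 degrees of tilt and are all out by about 50.
- hopper: Round steel hopper, open on top, fixed. Origin: centre of its underside. 85 mm high; outer radius 72 at the foot, 88 at the rim; walls and floor 4 mm.
- cork0: Wine cork, loose cylinder of 24 mm diameter and 38 mm length, ends tapered to 19 mm over the last 4, 10 g, lying in the bin. Origin: its centre; x along its axis.
- cork1: Wine cork, loose cylinder of 24 mm diameter and 38 mm length, ends tapered to 19 mm over the last 4, 10 g, lying in the bin. Origin: its centre; x along its axis.
- cork2: Wine cork, loose cylinder of 24 mm diameter and 38 mm length, ends tapered to 19 mm over the last 4, 10 g, lying in the bin. Origin: its centre; x along its axis.
- cork3: Wine cork, loose cylinder of 24 mm diameter and 38 mm length, ends tapered to 19 mm over the last 4, 10 g, lying in the bin. Origin: its centre; x along its axis.
- cork4: Wine cork, loose cylinder of 24 mm diameter and 38 mm length, ends tapered to 19 mm over the last 4, 10 g, lying in the bin. Origin: its centre; x along its axis.
- cork5: Wine cork, loose cylinder of 24 mm diameter and 38 mm length, ends tapered to 19 mm over the last 4, 10 g, lying in the bin. Origin: its centre; x along its axis.
- bottle1: Green wine bottle, bystander: 74 mm diameter, 295 high, standing. Origin: centre of its underside.
- bottle2: Amber wine bottle, bystander: 74 mm diameter, 295 high, standing. Origin: centre of its underside.
- jar: Jar with a red cap, bystander: 72 mm diameter, 120 high, standing. Origin: centre of its underside.
Things that resemble listed ones, but are neither listed nor needed, are in the scene too. Several things look just like the gate: the one meant starts farthest from the robot's base.

How it is judged:
By the outcome, as a careful person would: the job done as asked, in the order asked, and still so for the second after the job is handed in, with the robot touching nothing.
It also fails if it takes over 72 s, if anything falls off the work surface, if the arm or the gripper's body presses on something with over 40 N, if the wrist force passes 120 N, or if a joint passes its speed limit or range.

## Working session

There is one attempt and no reset: what is moved stays moved. The work goes in short steps, each a Python script; the robot and the scene stay as the last script left them, time stands still between calls to the robot, and variables do not carry over. Pictures are saved under pics/ and viewed, at most 12 in all, crops included, and the job is handed in when it is done.

```bash
ls; mkdir -p pics; cat > h.py <<'E'
import numpy as np, cv2
from cell import robot, grip, kin, viewer
from scipy.spatial.transform import Rotation as Ro
def snap(cam,fn=None):
    p=viewer.read_camera(cam)
    if fn: cv2.imwrite('pics/'+fn,p[:,:,::-1])
    return p
def w(cam,c):
    i=viewer.camera_info(cam); return np.array(i['R']).T@(np.array(c)-np.array(i['t']))
def px(cam,X):
    i=viewer.camera_info(cam); q=np.array(i['camera_matrix'])@(np.array(i['R'])@np.array(X,float)+np.array(i['t'])); return q[:2]/q[2]
def ray(cam,uv,z):
    i=viewer.camera_info(cam);R=np.array(i['R']);t=np.array(i['t'])
    d=R.T@np.linalg.inv(np.array(i['camera_matrix']))@np.array([uv[0],uv[1],1.]);o=-R.T@t
    return o+d*(z-o[2])/d[2]
E
cat > a.py <<'E'
from h import *
np.set_printoptions(precision=1,suppress=True)
a=snap('top','top0.png');b=snap('side','side0.png')
for n in ['bin','gate','rack','scoop','scoop_grip','scoop_lip','hopper','cork0','bottle1','bottle2','jar']:
  for c in ['top','side']:
    for d in viewer.pinpoint(n,c):
        if d['confidence']>.2:
            X=w(c,d['at']);print(n,c,round(d['confidence'],2),X,px(c,X))
print(robot.observe())
E
python3 a.py
```

```text
pics
bin top 0.79 [ 585.9 -142.1    0.2] [309.8 192.1]
bin side 0.97 [ 581.6 -140.4    3. ] [317.9 249.4]
gate top 0.73 [604.3 -57.8   5.4] [281.2 185.4]
gate top 0.7 [ 352.7 -126.1    2.5] [305.  271.8]
gate top 0.24 [ 440.9 -318.9    3.6] [371.8 241.3]
gate side 0.7 [ 351.4 -127.7   -1.6] [213.9 262.3]
gate side 0.66 [600.9 -61.2   2.3] [315.  228.8]
gate side 0.57 [ 234.2 -248.8   -0.7] [162.5 309.2]
rack top 0.85 [ 439.9 -321.7    4.9] [372.9 241.6]
rack top 0.56 [597.8 -60.9   6.3] [282.2 187.5]
rack side 0.69 [ 444.5 -320.6   -0. ] [279.3 316.8]
scoop top 0.75 [454.6 122.8   0.5] [218.5 235.8]
scoop top 0.28 [ 641.3 -416.6    4.9] [402.6 174. ]
scoop side 0.61 [453.8 121.8   1.5] [238.3 197.1]
scoop side 0.58 [786.6  62.    2.9] [367.4 193.8]
scoop side 0.5 [571.7 349.8  -2.7] [262.2 155.6]
scoop side 0.38 [567.4 -98.7  14.4] [306.4 235.4]
scoop_grip top 0.79 [466.4 160.5  58. ] [203.  228.6]
scoop_lip top 0.57 [424.6  16.    2.8] [255.3 246.3]
scoop_lip side 0.65 [424.9  17.5   3.5] [234.9 219.6]
hopper top 0.69 [578.2 350.3   2.5] [142.  193.4]
hopper side 0.58 [574.2 353.7  
[... 880 characters left out ...]
   0.5] [241.4 126.2]
bottle2 top 0.44 [ 605.7 -158.9   16.7] [315.9 184.2]
bottle2 side 0.86 [789.3  63.8   1.5] [368.  193.8]
bottle2 side 0.61 [ 630.4 -424.1   -2. ] [394.2 340.4]
jar top 0.76 [341.4 352.7  -3.3] [136.9 274.9]
jar side 0.69 [343.2 350.4  -3. ] [185.4 163.1]
{'t': 1.2, 'joints': array([-1.3,  0.5, -0. ,  1.6,  0. ,  1.1, -0.1]), 'joint_velocities': array([ 0., -0.,  0.,  0., -0., -0., -0.]), 'joint_torque': array([  0. , -52. ,  -0. , -24.4,  -0.1,   0. ,   0. ]), 'tcp_pos': array([203.2, 617.4, 214.6]), 'tcp_rot': array([ 0.5,  3.1, -0. ]), 'contact_force': array([0.6, 0.3, 0.3]), 'wrist_torque': array([-0., -0.,  0.]), 'grip_force': 0.0, 'grip_width': 1.0020510396753575}
```

View both.

```bash
python3 - <<'E'
import cv2
a=cv2.imread('pics/top0.png')[110:320,90:450];cv2.imwrite('pics/top0c.png',cv2.resize(a,None,fx=2.2,fy=2.2,interpolation=cv2.INTER_CUBIC))
E
```

```text
(no output)
```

View pics/top0c.png

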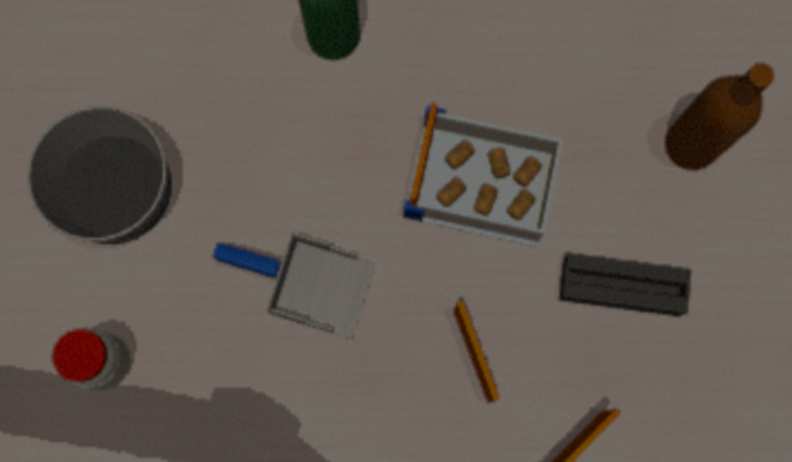

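View pics/side0.png

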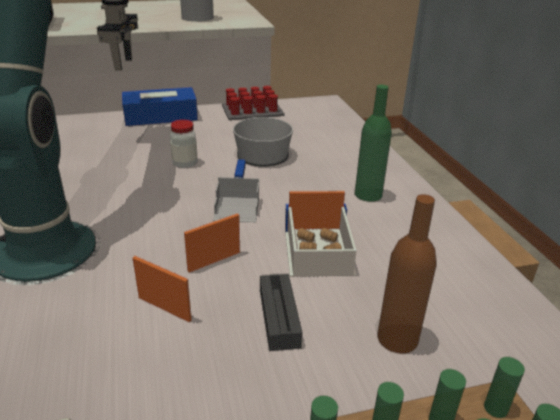

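The top picture shows three orange panels: one in the bin mouth (full-frame about (283,181)) and two standing loose at (306,270) and (~355,305). The bin one fits: it is in the slots and farthest from the base (~603 mm against 375 and ~340). Next I fit the poses to the masks and make the confirming crop.

```bash
cat >> h.py <<'E'
from scipy.optimize import minimize
def box(x0,x1,y0,y1,z0,z1): return np.array([[x,y,z] for x in(x0,x1) for y in(y0,y1) for z in(z0,z1)],float)
def ring(r,z): a=np.linspace(0,2*np.pi,40); return np.c_[r*np.cos(a),r*np.sin(a),0*a+z]
M={'gate':[box(-4,4,-63,63,0,100)],'rack':[box(-29,29,-80,80,0,40)],
 'scoop':[np.r_[box(0,50,-52,52,0,50),box(0,3,-52,52,0,60)],box(0,85,-52,52,0,30),box(0,110,-52,52,0,2),box(-85,0,-11,11,44,70)],
 'hopper':[np.r_[ring(72,0),ring(88,85)]]}
def render(parts,x,y,a,cam,z0=0):
    m=np.zeros((840,1120),np.uint8);c,s=np.cos(a),np.sin(a)
    for P in parts:
        Q=P@np.array([[c,s,0],[-s,c,0],[0,0,1]])+[x,y,z0]
        uv=np.array([px(cam,q) for q in Q])
        cv2.fillConvexPoly(m,cv2.convexHull(np.round((uv*2+.5)*16).astype(np.int32)),1,shift=4)
    return m>0
def mask(name,cam,near):
    ds=viewer.silhouettes(name,cam);u=px(cam,near)
    ds=[d for d in ds if d['mask'].any()]
    d=min(ds,key=lambda d:np.hypot(*(np.argwhere(d['mask']).mean(0)[::-1]-u)))
    return np.kron(d['mask'],np.ones((2,2)))>0
def fit(name,g,z0=0,cams=('top','side'),masks=None):
    ms=masks or {c:mask(name,c,[g[0],g[1],z0+40]) for c in cams}
    def f(p):
        l=0
        for c,m in ms.items():
            r=render(M[name],p[0],p[1],p[2],c,z0);l+=1-(r&m).sum()/(r|m).sum()
        return l
    best=None
    for da in(-.15,0,.15):
        s=np.array([g[0],g[1],g[2]+da]);S=np.vstack([s,s+[6,0,0],s+[0,6,0],s+[0,0,.1]])
        q=minimize(f,s,method='Nelder-Mead',options=dict(initial_simplex=S,maxiter=70))
        if best is None or q.fun<best.fun:best=q
    return best.x,best.fun,{c:m.sum()/4 for c,m in ms.items()}
E
cat > b.py <<'E'
from h import *
np.set_printoptions(precision=3,suppress=True)
a=snap('top');b=snap('side')
print('gate',fit('gate',[602,-59.5,np.arctan2(-81,-18)],4))
print('rack',fit('rack',[442,-321,-.05]))
print('scoop',fit('scoop',[454,122,-1.85]))
print('hopper',fit('hopper',[576,352,0]))
for c in('top','side'):
    m=[d for d in viewer.silhouettes('bin',c)]
    print([ (d['confidence'],d['mask'].sum()) for d in m])
cr=cv2.resize(a[150:230,260:345,::-1],None,fx=7,fy=7,interpolation=cv2.INTER_CUBIC);cv2.imwrite('pics/gatecrop.png',cr)
print(viewer.camera_info('top')['R'])
E
python3 b.py
```

```text
Traceback (most recent call last):
  File "b.py", line 4, in <module>
    print('gate',fit('gate',[602,-59.5,np.arctan2(-81,-18)],4))
                 ~~~^^^^^^^^^^^^^^^^^^^^^^^^^^^^^^^^^^^^^^^^^^
  File "h.py", line 44, in fit
    q=minimize(f,s,method='Nelder-Mead',options=dict(initial_simplex=S,maxiter=70))
  File "h.py", line 39, in f
    r=render(M[name],p[0],p[1],p[2],c,z0);l+=1-(r&m).sum()/(r|m).sum()
  File "h.py", line 26, in render
    uv=np.array([px(cam,q) for q in Q])
                 ~~^^^^^^^
  File "h.py", line 11, in px
    i=viewer.camera_info(cam); q=np.array(i['camera_matrix'])@(np.array(i['R'])@np.array(X,float)+np.array(i['t'])); return q[:2]/q[2]
ValueError: time passes only in moves, steps and waits
```

```bash
python3 - <<'E'
s=open('h.py').read().replace("viewer.camera_info(cam)","CI[cam]")
s=s.replace("def snap","CI={c:{k:np.array(v) for k,v in viewer.camera_info(c).items() if k in('camera_matrix','R','t')} for c in('top','side')}\ndef snap",1)
open('h.py','w').write(s)
E
python3 b.py
```

```text
gate (array([600.951, -58.393,  -1.78 ]), np.float64(0.3035855509432238), {'top': np.float64(176.0), 'side': np.float64(2011.0)})
rack (array([ 444.412, -320.037,   -0.137]), np.float64(0.11858478638158831), {'top': np.float64(1272.0), 'side': np.float64(2567.0)})Traceback (most recent call last):
  File "b.py", line 6, in <module>
    print('scoop',fit('scoop',[454,122,-1.85]))
                  ~~~^^^^^^^^^^^^^^^^^^^^^^^^^
  File "h.py", line 36, in fit
    ms=masks or {c:mask(name,c,[g[0],g[1],z0+40]) for c in cams}
                   ~~~~^^^^^^^^^^^^^^^^^^^^^^^^^^
  File "h.py", line 33, in mask
    d=min(ds,key=lambda d:np.hypot(*(np.argwhere(d['mask']).mean(0)[::-1]-u)))
ValueError: min() iterable argument is empty
```

```bash
cat > b.py <<'E'
from h import *
np.set_printoptions(precision=3,suppress=True)
M['bin']=[box(-90,84,-62,62,0,66),box(-96,-70,-69.5,69.5,0,66)]
a=snap('top');b=snap('side')
cr=cv2.resize(a[150:230,260:345,::-1],None,fx=7,fy=7,interpolation=cv2.INTER_CUBIC);cv2.imwrite('pics/gatecrop.png',cr)
def t(*k,**kk):
    try: print(k[0],kk,fit(*k,**kk))
    except Exception as e: print(k[0],kk,repr(e)[:60])
t('gate',[602,-59.5,-1.79],4,cams=('top',))
for c in [('top',),('side',),('top','side')]:
    t('bin',[584,-141,-1.79],cams=c)
    t('scoop',[454,122,-1.85],cams=c)
t('rack',[442,-321,-.1],cams=('top',))
t('hopper',[576,352,0])
E
python3 b.py
```

```text
gate {'cams': ('top',)} (array([605.989, -59.232,  -1.756]), np.float64(0.45207100591715976), {'top': np.float64(118.0)})
bin {'cams': ('top',)} (array([ 580.574, -144.099,   -1.795]), np.float64(0.3437866583248612), {'top': np.float64(2151.0)})
scoop {'cams': ('top',)} (array([456.421, 122.94 ,  -1.851]), np.float64(0.0651622379489919), {'top': np.float64(1751.0)})
bin {'cams': ('side',)} (array([ 580.474, -144.223,   -1.769]), np.float64(0.41679562570927475), {'side': np.float64(3008.0)})
scoop {'cams': ('side',)} (array([454.938, 123.408,  -1.863]), np.float64(0.08967613702794341), {'side': np.float64(1948.0)})
bin {'cams': ('top', 'side')} (array([ 580.673, -145.116,   -1.785]), np.float64(0.7629603205312453), {'top': np.float64(2151.0), 'side': np.float64(3008.0)})
scoop {'cams': ('top', 'side')} (array([455.292, 123.38 ,  -1.859]), np.float64(0.162118091755718), {'top': np.float64(1751.0), 'side': np.float64(1948.0)})
rack {'cams': ('top',)} (array([ 446.09 , -319.641,   -0.124]), np.float64(0.05836862456269565), {'top': np.float64(1280.0)})
hopper {} (array([573.132, 350.941,  -0.054]), np.float64(0.07428332309307639), {'top': np.float64(3236.0), 'side': np.float64(2529.0)})
```

View pics/gatecrop.png

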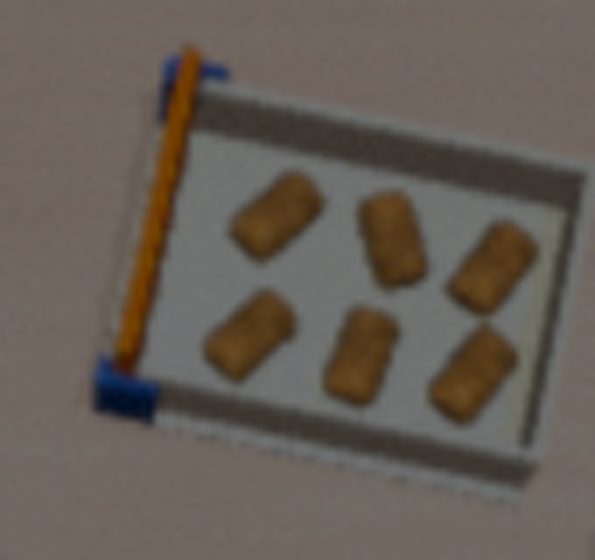

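The crop confirms it: an orange panel between the blue posts at the mouth of the white bin, with six corks behind it. Now I refine the bin from its inner floor corners and check IK.

```bash
python3 - <<'E'
from h import *
np.set_printoptions(precision=1,suppress=True)
f=lambda x,y,z:ray('top',(260+(x+.5)/7-.5,150+(y+.5)/7-.5),z)
print('cam',-CI['top']['R'].T@CI['top']['t'])
for n,p in dict(flTB=(565,207,4),flTF=(205,132,4),flBB=(525,450,4),flBF=(165,382,4),rTB=(585,170,66),rTF=(200,90,66),rBB=(522,495,66),rBF=(150,422,66),gT=(190,46,104),gB=(124,366,104)).items(): print(n,f(*p)[:2])
# predicted crop pixel for candidate
for (x,y,a) in[(584.5,-142,-1.785)]:
    c,s=np.cos(a),np.sin(a)
    for n,q in dict(flTB=(80,58,4),flBB=(80,-58,4),rTBo=(84,62,66),rBBo=(84,-62,66),gT=(-85,63,104),gB=(-85,-63,104)).items():
        u=px('top',(x+c*q[0]-s*q[1],y+s*q[0]+c*q[1],q[2]));print(n,(u-[260,150]+.5)*7-.5)
for n in('top',):
  snap(n)
  for k in range(3):
    for nm in('bin','gate','bin_in'):
      for d in viewer.pinpoint(nm,n)[:1]: print(nm,w(n,d['at']))
snap('side')
for nm in('bin','gate','bin_in'):
      for d in viewer.pinpoint(nm,'side')[:1]: print(nm,w('side',d['at']))
# IK checks
def tr(yaw,p=0):  # scoop/gate-frame yaw (x dir), pitch nose-up p; tool y along frame y, tool z = -z
    return (Ro.from_euler('z',yaw)*Ro.from_euler('y',-p)*Ro.from_matrix(np.diag([1,-1,-1]))).as_rotvec()
print('j now',robot.observe()['joints'])
for nm,pos,ya in [('gate',(603,-59,70),-1.785+np.pi/2),('rack',(445,-320,90),-.13+np.pi/2),('scoop',(467,162,38),-1.86),('bin',(592,-100,45),-1.785)]:
  for k in(0,np.pi):
    q=kin.ik(list(pos),list(tr(ya+k)));print(nm,k,None if q is None else np.array(q).round(2))
# pour search
for ya in np.arange(-np.pi,np.pi,np.pi/8):
    r=[]
    for k in (0,np.pi):
        R=Ro.from_euler('z',ya)*Ro.from_euler('y',.96)
        lip=np.array([573,351,75])-20*np.array([np.cos(ya),np.sin(ya),0])
        T=lip+R.apply([-150,0,38])
        q=kin.ik(list(T),list((R*Ro.from_matrix(np.diag([1,-1,-1]))*Ro.from_euler('z',k)).as_rotvec()))
        r.append(None if q is None else np.array(q).round(2))
    print(round(ya,2),r)
E
```

```text
cam [ 248.7  -26.8 1444.2]
flTB [ 624.7 -232.2]
flTF [656.5 -80.6]
flBB [ 520.5 -213.3]
flBF [548.4 -63.7]
rTB [ 624.  -231.8]
rTF [656.6 -76.2]
rBB [ 490.6 -203.7]
rBF [519.2 -56.2]
gT [663.5 -70.9]
gB [533.8 -45.2]
flTB [565.7 208.3]
flBB [512.3 472.8]
rTBo [598.4 162.4]
rBBo [539.3 456.8]
gT [193.5  44.4]
gB [124.9 347.9]
bin [ 580.8 -139.7    1.2]
gate [ 352.8 -130.1    2.1]
bin_in [ 583.  -139.3    8.1]
bin [ 580.8 -139.7    1.2]
gate [ 352.8 -130.1    2.1]
bin_in [ 583.  -139.3    8.1]
bin [ 580.8 -139.7    1.2]
gate [ 352.8 -130.1    2.1]
bin_in [ 583.  -139.3    8.1]
bin [ 581.6 -140.     2.5]
gate [ 234.3 -245.2    1.7]
bin_in [ 581.1 -147.1    6. ]
j now [-1.3  0.5 -0.   1.6  0.   1.1 -0.1]
gate 0 [-0.5  0.7  0.7  1.9 -0.6  0.8 -1.2]
gate 3.141592653589793 [-0.2  0.6  0.4  1.8 -0.3  0.8  1.7]
rack 0 [ 0.1  0.5  0.5  2.  -0.4  0.8  0.8]
rack 3.141592653589793 [-0.3  0.9  1.3  2.  -1.1  1.1 -1.8]
scoop 0 [-0.3  0.5 -0.1  2.1  0.1  0.6  2.3]
scoop 3.141592653589793 [-0.8  0.5  0.4  2.1 -0.4  0.6 -0.3]
bin 0 [ 0.9  1.1 -1.3  1.8  1.2  1.3  2.2]
bin 3.141592653589793 [-0.3  0.7 
[... 700 characters left out ...]
 0.8,  0.7,  1.5, -1.2,  1.8, -2.2]), array([-0.3,  0.8, -0. ,  1.4, -0.8,  1.5,  0.7])]
-0.39 [array([-0.4,  0.9, -0. ,  1.2, -0.6,  1.8, -2.2]), array([-0.4,  0.9, -0. ,  1.2, -0.6,  1.8,  0.9])]
0.0 [None, None]
0.39 [None, None]
0.79 [None, None]
1.18 [None, None]
1.57 [array([-1.1,  0.9,  0.6,  1.3,  0.3,  1.6, -0.7]), array([-1.1,  0.9,  0.6,  1.3,  0.3,  1.6,  2.5])]
1.96 [array([-1.2,  0.8,  0.6,  1.5,  0.5,  1.3, -0.6]), array([-1.1,  0.8,  0.3,  1.5,  0.7,  1.4,  2.5])]
2.36 [array([-1.3,  0.7,  0.5,  1.7,  0.8,  1. , -0.5]), array([-0.7,  0.7, -0.3,  1.7,  1.2,  1.4,  2.4])]
2.75 [array([-1.3,  0.6,  0.5,  1.9,  1.1,  0.7, -0.6]), array([-0.7,  0.5, -0.3,  1.9,  1.4,  1.1,  2.5])]
```

```bash
python3 - <<'E'
from h import *
from scipy.optimize import least_squares
np.set_printoptions(precision=3,suppress=True)
def P(p):
    x,y,a,t=p;c,s=np.cos(a),np.sin(a)
    L=[((80,58,4),(565,207)),((80+t,58+t,66),(587,168)),((80+t,-58-t,66),(540,456)),((80+t,-58-t,0),(522,495)),((-85,63,104),(190,46)),((-96,-69.5,0),(96,410)),((-96,-69.5,66),(100,358))]
    r=[]
    for q,o in L:
        u=px('top',(x+c*q[0]-s*q[1],y+s*q[0]+c*q[1],q[2]));r.append((u-[260,150]+.5)*7-.5-o)
    return np.array(r)
for fixed in(0,1):
    q=least_squares(lambda p:P(p).ravel(),[584,-142,-1.785,4],loss='soft_l1',f_scale=4);print(q.x,'\n',P(q.x))
    break
E
```

```text
[ 584.13  -142.413   -1.783    3.477] 
 [[  1.568   1.804]
 [ 10.7    -4.114]
 [ -0.312  -0.147]
 [ -2.926 -10.083]
 [  4.214  -0.406]
 [ -2.712   1.519]
 [ -5.732  21.211]]
```

```bash
cat >> h.py <<'E'
D=Ro.from_matrix(np.diag([1,-1,-1]))
def tr(yaw,p=0,k=0): return (Ro.from_euler('z',yaw)*Ro.from_euler('y',-p)*D*Ro.from_euler('z',k)).as_rotvec()
def st(m=''):
    o=robot.observe();print(m,'t',round(o['t'],2),'p',np.round(o['tcp_pos'],1),'F',np.round(o['contact_force'],1),'gw',round(o['grip_width'],3),'gf',round(o['grip_force'],1),'tq',np.round(o['wrist_torque'],2));return o
BX,BY,BA=584.1,-142.4,-1.783
def b2w(x,y,z=0): c,s=np.cos(BA),np.sin(BA);return [BX+c*x-s*y,BY+s*x+c*y,z]
E
python3 - <<'E'
from h import *
g=b2w(-85,0);print(g)
o=list(tr(BA+np.pi/2))
st();robot.movep([g[0],g[1],170],o);st('above')
grip(.45,5)
robot.servo_line([g[0],g[1],72],feed=120);st('down')
grip(0,5);st('closed')
print(np.round(robot.observe()['joints'],2))
snap('top')
E
```

```text
[np.float64(602.0022454593991), np.float64(-59.30662115720999), 0]
 t 3.15 p [203.2 617.4 214.6] F [-0.4  0.9 -0.1] gw 1.0 gf 0.0 tq [ 0.01 -0.01  0.01]
above t 5.92 p [602.2 -58.2 169.8] F [-0.4  0.1 -0.2] gw 1.0 gf 0.0 tq [ 0.06  0.22 -0.01]
down t 7.75 p [602.6 -59.6  72.7] F [-0.5  0.3  0. ] gw 0.451 gf 0.0 tq [ 0.    0.18 -0.01]
closed t 8.35 p [602.1 -59.2  72.2] F [-0.3 -0.5  0.5] gw 0.09 gf 5.0 tq [ 0.03  0.24 -0.04]
[-0.58  0.73  0.88  1.86 -0.72  0.9  -1.14]
```

```bash
python3 - <<'E'
from h import *
g=b2w(-85,0)
grip(0,25);st('g')
robot.servo_line([g[0],g[1],100],feed=80);st('lift1')
robot.servo_line([g[0],g[1],157],feed=130);st('lift2')
RX,RY,RA=445,-320,-.13
robot.movep([RX,RY,150],list(tr(RA+np.pi/2)));st('over rack')
snap('side')
robot.servo_line([RX,RY,118],feed=120);st('pre')
snap('side','r1.png');a=snap('top','r1t.png')
cv2.imwrite('pics/r1c.png',np.hstack([cv2.resize(cv2.imread('pics/r1.png')[200:360,200:360],(390,390)),cv2.resize(cv2.imread('pics/r1t.png')[180:290,320:430],(390,390))]))
E
```

```text
g t 8.62 p [602.1 -59.2  72.2] F [-1.2  0.5  2.6] gw 0.085 gf 25.0 tq [ 0.2   0.3  -0.03]
lift1 t 9.12 p [602.1 -59.1 100.4] F [ 0.8 -0.4 -0.7] gw 0.086 gf 25.0 tq [-0.    0.18 -0.02]
lift2 t 9.71 p [601.6 -58.9 156.6] F [ 0.1  0.5 -1.4] gw 0.084 gf 25.0 tq [ 0.02  0.15 -0.03]
over rack t 11.4 p [ 445.2 -319.5  149.7] F [ 0.5 -0.5 -0.7] gw 0.084 gf 25.0 tq [-0.02  0.05  0.03]
pre t 11.87 p [ 444.8 -319.8  117.6] F [ 0.  -0.3 -1.3] gw 0.089 gf 25.0 tq [-0.1   0.02  0.05]
```

View pics/r1c.png

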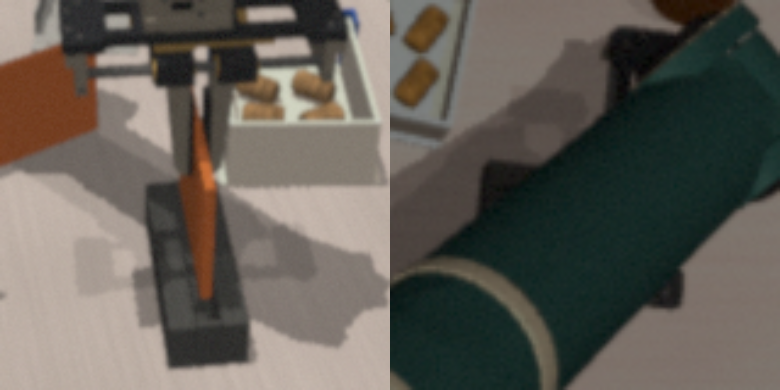

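The side crop shows the gate upright, lined up over the rack slot with its foot just above it. I lower it while watching the force.

```bash
python3 - <<'E'
from h import *
for z in(104,90,80,75):
    robot.servo_line([445,-320,z],feed=90)
    o=st('d')
    if np.abs(o['contact_force']).max()>6: break
else:
    for z in(73.5,72.5):
        if st()['contact_force'][2]>3:break
        robot.servo_line([445,-320,z],feed=30)
    st('seat')
    grip(.3);st('open')
    robot.servo_line([445,-320,160],feed=180);st('up')
snap('side','r2.png')
print([(round(d['confidence'],2),w('side',d['at']).round()) for d in viewer.pinpoint('gate','side')])
for X in[(466,160)]:
    c=np.array([455.3,123.4]);a=-1.857
    G=c-40*np.array([np.cos(a),np.sin(a)]);print(G)
    for k in(0,np.pi):print(np.round(kin.ik([G[0],G[1],38],list(tr(a,0,k))),2))
E
```

```text
d t 12.28 p [ 444.7 -319.8  103.7] F [ 1.   0.1 -1.2] gw 0.084 gf 25.0 tq [-0.04  0.04  0.01]
d t 12.58 p [ 444.6 -319.8   89.6] F [-0.  -0.3 -1.5] gw 0.089 gf 25.0 tq [-0.01  0.07  0.03]
d t 12.84 p [ 444.7 -319.8   79.7] F [-0.1  0.2 -0.7] gw 0.084 gf 25.0 tq [-0.15  0.07 -0.05]
d t 13.09 p [ 444.9 -319.9   74.8] F [ 0.8 -0.2 -1.2] gw 0.086 gf 25.0 tq [-0.14  0.08 -0.04]
 t 13.09 p [ 444.9 -319.9   74.8] F [ 0.8 -0.2 -1.2] gw 0.086 gf 25.0 tq [-0.14  0.08 -0.04]
 t 13.34 p [ 445.  -320.    73.5] F [-0.2 -0.6 -0.4] gw 0.085 gf 25.0 tq [-0.01  0.07 -0.  ]
seat t 13.59 p [ 445.3 -320.2   73.1] F [-1.3  2.1  6.4] gw 0.083 gf 25.0 tq [0.13 0.35 0.03]
open t 14.07 p [ 445.  -320.    72.4] F [-0.9 -0.2 -1. ] gw 0.3 gf 0.0 tq [-0.08  0.13  0.05]
up t 14.7 p [ 444.8 -319.4  159.4] F [ 0.1 -0.3 -0.1] gw 0.299 gf 0.0 tq [-0.11  0.05 -0.03]
[(0.97, array([ 353., -125.,   -2.])), (0.66, array([ 236., -248.,   -2.])), (0.63, array([ 447., -322.,    4.])), (0.34, array([790.,  64.,   2.]))]
[466.59249465 161.77290143]
[-0.31  0.49 -0.11  2.09  0.1   0.57  2.36]
[-0.84  0.53  0.54  2.13 -0.47  0.6  -0.25]
```

The gate stands in the rack. The network puts it at (447,-322,4), and the seating force was small. Next is grasping the scoop.

```bash
cat >> h.py <<'E'
def sp(O,yaw,p):
    R=Ro.from_euler('z',yaw)*Ro.from_euler('y',-p)
    return list(np.array(O,float)+R.apply([-40,0,38])),list(tr(yaw,p,np.pi))
def lipp(L,yaw,p):   # pose by lip position
    R=Ro.from_euler('z',yaw)*Ro.from_euler('y',-p)
    return sp(np.array(L,float)-R.apply([110,0,0]),yaw,p)
E
python3 - <<'E'
from h import *
O=[455.3,123.4,0];a=-1.857
P,r=sp(O,a,0)
robot.movep([P[0],P[1],130],r);st('above')
grip(.5,5)
robot.servo_line(P,feed=150);st('down')
grip(0,5);st('closed');grip(0,55);st('firm')
robot.servo_line([P[0],P[1],P[2]+60],feed=100);st('lifted');print(np.round(robot.observe()['joints'],2))
# plan checks
for L,p in[(b2w(-112,0,14),-.035),(b2w(-85,0,4),-.035),(b2w(79,0,4),-.035),(b2w(79,0,40),.25),(b2w(60,0,160),.25)]:
    q=kin.ik(*lipp(L,BA,p));print(None if q is None else np.round(q,2))
for ya in(-1.4,-1.2,-1.,-.8):
  for p in(.25,-.5,-.96,-1.05):
    q=kin.ik(*lipp([573-15*np.cos(ya),351-15*np.sin(ya),(75 if p<-.6 else 130)],ya,p));print(ya,p,None if q is None else np.round(q,2))
snap('top','s1.png');snap('side','s1s.png')
t=cv2.imread('pics/s1.png')[160:300,160:350];s=cv2.imread('pics/s1s.png')[100:300,150:400]
cv2.imwrite('pics/s1c.png',np.hstack([cv2.resize(t,None,fx=2,fy=2),cv2.resize(s,(350,280))]))
E
```

```text
above t 16.56 p [467.1 160.7 130. ] F [ 0.2 -0.1  0.3] gw 0.297 gf 0.0 tq [-0.06  0.07 -0.03]
down t 17.78 p [467.1 161.8  38.4] F [-0.5 -0.3  0.2] gw 0.503 gf 0.0 tq [-0.05  0.15 -0.03]
closed t 18.27 p [467.  162.1  38.5] F [-0.   0.4  2.4] gw 0.239 gf 5.0 tq [0.01 0.12 0.08]
firm t 18.48 p [467.1 162.2  38.5] F [-0.1  2.4  6.4] gw 0.234 gf 55.0 tq [-0.01  0.16  0.02]
lifted t 19.23 p [466.  161.7  97.6] F [-0.1  0.3 -2.4] gw 0.233 gf 55.0 tq [0.11 0.04 0.02]
[-0.82  0.4   0.51  2.1  -0.29  0.71 -0.41]
[-0.53  0.68  0.45  1.74 -0.43  0.81 -0.08]
[-0.49  0.68  0.44  1.77 -0.44  0.78 -0.03]
[-0.25  0.64  0.45  1.86 -0.45  0.75  0.25]
[-0.51  0.72  0.6   1.83 -0.2   0.76 -0.08]
[-0.57  0.55  0.64  1.76 -0.09  0.98 -0.16]
-1.4 0.25 [-1.11  0.84  0.4   1.25 -0.1   1.25 -0.6 ]
-1.4 -0.5 [-0.68  0.5   0.17  1.6  -0.68  0.97  0.01]
-1.4 -0.96 [-0.27  0.59 -0.04  1.76 -1.16  1.06  0.62]
-1.4 -1.05 [-0.21  0.62 -0.06  1.77 -1.22  1.12  0.71]
-1.2 0.25 [-1.15  0.76  0.37  1.39 -0.04  1.15 -0.47]
-1.2 -0.5 [-0.64  0.51  0.12  1.58 -0.65  1.06  0.16]
-1.2 -0.96 [-0.28  0.64 -0.02  1.65 -1.04  1.22  0.65]
-1.2 -1.05 [-0.23  0.68 -0.03  1.65 -1.09  1.28  0.71]
-1.0 0.25 [-1.19  0.68  0.35  1.52  0.02  1.05 -0.34]
-1.0 -0.5 [-0.6   0.52  0.07  1.56 -0.59  1.15  0.3 ]
-1.0 -0.96 [-0.3   0.7  -0.01  1.54 -0.93  1.37  0.69]
-1.0 -1.05 [-0.25  0.74 -0.02  1.52 -0.98  1.44  0.73]
-0.8 0.25 [-1.21  0.6   0.32  1.66  0.08  0.95 -0.21]
-0.8 -0.5 [-0.6   0.53  0.06  1.55 -0.55  1.24  0.46]
-0.8 -0.96 [-0.32  0.76 -0.01  1.44 -0.83  1.52  0.74]
-0.8 -1.05 [-0.28  0.8  -0.02  1.4  -0.87  1.59  0.77]
```

View pics/s1c.png

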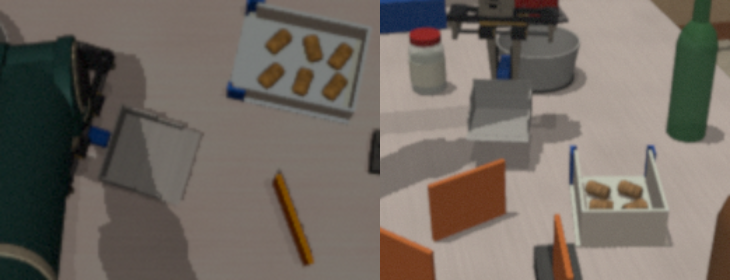

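Left: the scoop is level in the gripper (blue handle at (97,137)) and the gate-free bin with six corks is at (300,65). Right: the gate stands in the rack at (562,250). Now I enter the bin.

```bash
python3 - <<'E'
from h import *
def go(x,z,p,feed,m):
    P,r=lipp(b2w(x,0,z),BA,p);robot.servo_line(P,feed=feed,rotation=r);return st(m)
go(-112,40,-.035,200,'pre')
go(-88,8,-.035,120,'in')
z=8
f0=robot.observe()['contact_force'][2]
for z in(6,5,4,3,2):
    if go(-82,z,-.035,40,'z%d'%z)['contact_force'][2]-f0>2.5:break
open('z.txt','w').write(str(z))
for x in(-40,0,30):
    o=go(x,z,-.035,100,'x%d'%x)
    if np.abs(o['contact_force']).max()>25:break
snap('top','b1.png');snap('side','b1s.png')
t=cv2.imread('pics/b1.png')[130:250,220:360];s=cv2.imread('pics/b1s.png')[170:290,250:390]
cv2.imwrite('pics/b1c.png',np.hstack([cv2.resize(t,None,fx=2.8,fy=2.8),cv2.resize(s,None,fx=2.8,fy=2.8)]))
E
```

```text
pre t 20.38 p [637.8 112.8  82.7] F [-0.2  0.7 -1.7] gw 0.236 gf 55.0 tq [0.02 0.06 0.01]
in t 20.87 p [633.7  88.9  51.1] F [ 0.5  0.8 -2.4] gw 0.234 gf 55.0 tq [ 0.02  0.05 -0.02]
z6 t 21.18 p [632.8  82.8  49.6] F [ 0.  -0.3 -2.4] gw 0.234 gf 55.0 tq [0.03 0.08 0.  ]
z5 t 21.43 p [632.6  83.3  48.2] F [ 0.3  0.1 -2.9] gw 0.236 gf 55.0 tq [ 0.02  0.09 -0.03]
z4 t 21.68 p [632.9  83.1  47.4] F [ 0.4  0.2 -0.3] gw 0.233 gf 55.0 tq [-0.13  0.1   0.  ]
z3 t 21.93 p [633.1  83.1  46.7] F [0.3 0.1 3.2] gw 0.241 gf 55.0 tq [-0.31  0.23 -0.06]
x-40 t 22.49 p [623.5  40.3  46.1] F [-0.6 -0.9  2.4] gw 0.235 gf 55.0 tq [-0.92  0.23 -0.02]
x0 t 23.04 p [615.1   1.8  46.1] F [-1.1 -1.5  2.2] gw 0.235 gf 55.0 tq [-0.93  0.23  0.01]
x30 t 23.49 p [608.7 -27.6  46. ] F [ 0.2 -0.7  1.2] gw 0.232 gf 55.0 tq [-0.83  0.24  0.  ]
```

View pics/b1c.png

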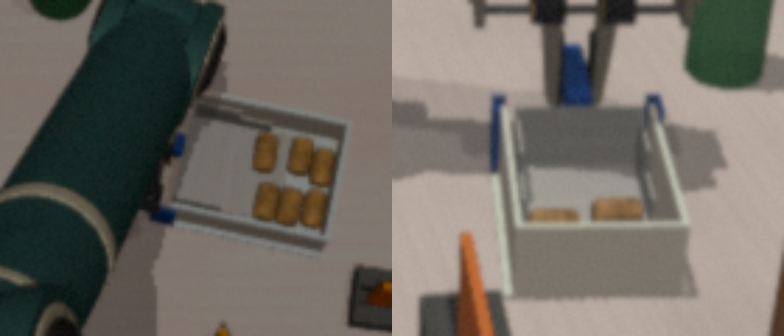

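The corks have lined up across the bin in front of the lip (top crop, x 255–335). I push on to the back wall.

```bash
python3 - <<'E'
from h import *
z=3
def go(x,z,p,feed,m):
    P,r=lipp(b2w(x,0,z),BA,p);robot.servo_line(P,feed=feed,rotation=r);return st(m)
d=np.array([np.cos(BA),np.sin(BA),0])
for x in(45,60,70,75,78,80,82):
    o=go(x,z,-.035,70,'x%d'%x); print('  push',-(o['contact_force']@d).round(1))
    if -(o['contact_force']@d)>12:break
snap('top','b2.png');snap('side','b2s.png')
t=cv2.imread('pics/b2.png')[130:250,220:360];s=cv2.imread('pics/b2s.png')[170:290,250:390]
cv2.imwrite('pics/b2c.png',np.hstack([cv2.resize(t,None,fx=2.8,fy=2.8),cv2.resize(s,None,fx=2.8,fy=2.8)]))
E
```

```text
x45 t 23.96 p [605.6 -42.3  46.1] F [-0.1 -1.   1.4] gw 0.24 gf 55.0 tq [-0.81  0.14  0.03]
  push -1.0
x60 t 24.32 p [602.4 -57.1  46.1] F [-0.3 -1.3  1.2] gw 0.238 gf 55.0 tq [-0.73  0.18  0.01]
  push -1.3
x70 t 24.62 p [600.4 -66.7  46.2] F [ 0.3 -0.9  1. ] gw 0.237 gf 55.0 tq [-0.78  0.07  0.06]
  push -0.8
x75 t 24.87 p [599.5 -71.1  46.2] F [ 0.6 -1.5  1.2] gw 0.235 gf 55.0 tq [-0.69  0.14  0.05]
  push -1.4
x78 t 25.12 p [599.1 -73.2  46.3] F [0.2 1.2 2.6] gw 0.234 gf 55.0 tq [-0.36  0.03  0.01]
  push 1.2
x80 t 25.37 p [599.1 -73.4  46.6] F [1.7 5.4 3.4] gw 0.232 gf 55.0 tq [ 0.63 -0.13 -0.12]
  push 5.6
x82 t 25.62 p [599.1 -73.6  46.8] F [1.4 9.2 5.7] gw 0.234 gf 55.0 tq [ 1.27 -0.16 -0.12]
  push 9.3
```

View pics/b2c.png

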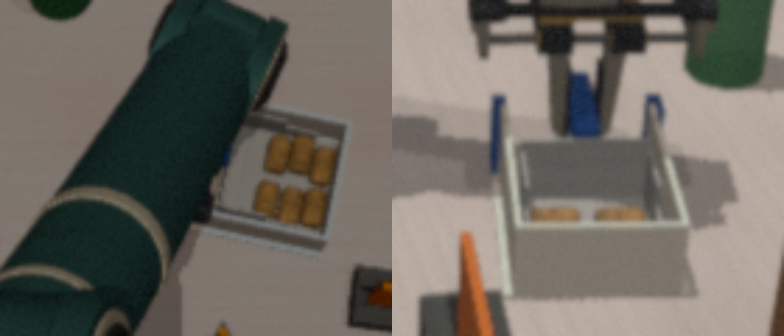

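```bash
python3 - <<'E'
from h import *
def go(x,z,p,feed,m):
    P,r=lipp(b2w(x,0,z),BA,p);robot.servo_line(P,feed=feed,rotation=r);return st(m)
for p in(0.02,.1,.18,.26,.32):
    go(77-3*max(p,0),8+110*np.sin(p),p,60,'p%.2f'%p)
robot.hold(.2)
go(70,8+110*np.sin(.32)+90,.32,120,'up')
robot.hold(.1)
snap('top','b3.png');snap('side','b3s.png')
t=cv2.imread('pics/b3.png')[130:250,220:360];s=cv2.imread('pics/b3s.png')[150:290,230:390]
cv2.imwrite('pics/b3c.png',np.hstack([cv2.resize(t,None,fx=2.8,fy=2.8),cv2.resize(s,(384,336))]))
for c in('top','side'):
  for d in viewer.pinpoint('cork0',c): print(c,round(d['confidence'],2),w(c,d['at']).round())
E
```

```text
p0.02 t 25.99 p [598.7 -69.   44.1] F [-1.   0.1 -3.3] gw 0.234 gf 55.0 tq [ 0.16  0.07 -0.04]
p0.10 t 26.24 p [600.1 -67.6  41.6] F [ 0.1 -0.3 -2.8] gw 0.235 gf 55.0 tq [ 0.22 -0.08  0.03]
p0.18 t 26.49 p [600.9 -66.3  38.5] F [ 1.1 -0.4  1.5] gw 0.236 gf 55.0 tq [ 0.35 -0.01 -0.01]
p0.26 t 26.74 p [601.  -65.2  34.5] F [0.1 1.3 3.3] gw 0.234 gf 55.0 tq [ 0.42  0.01 -0.02]
p0.32 t 26.99 p [600.3 -65.9  31.4] F [-0.3  1.7  3.4] gw 0.235 gf 55.0 tq [ 0.26  0.17 -0.1 ]
up t 28.09 p [601.2 -59.8 120.7] F [-0.3  0.5 -3.3] gw 0.238 gf 55.0 tq [ 0.64 -0.05  0.  ]
top 0.69 [ 596. -167.  126.]
top 0.62 [ 561. -109.  116.]
top 0.58 [ 555. -133.  115.]
top 0.49 [ 610. -121.  113.]
top 0.45 [ 613. -145.  116.]
top 0.44 [ 554. -156.  123.]
side 0.76 [ 547. -152.  125.]
side 0.75 [ 593. -166.  124.]
side 0.57 [ 560. -112.  109.]
side 0.52 [344. 352.  -2.]
side 0.41 [ 610. -120.  112.]
side 0.4 [ 611. -141.  115.]
side 0.37 [ 553. -134.  115.]
side 0.22 [ 448. -321.    1.]
```

View pics/b3c.png

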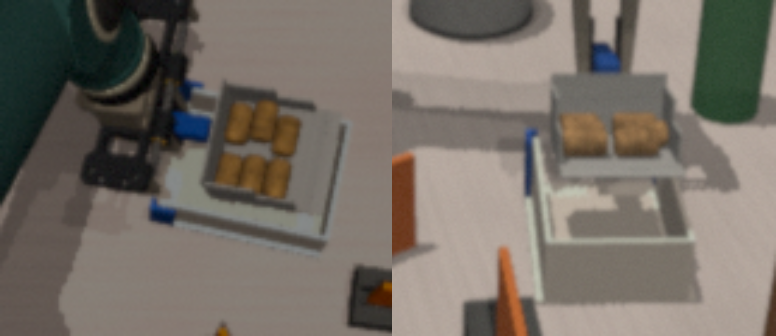

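All six corks are in the pan (top crop around (260,150)) and the bin is empty. I carry them nose-up to the hopper and pour.

```bash
python3 - <<'E'
from h import *
ya=-1.1
def go(z,p,feed,m,off=-25,y=ya):
    P,r=lipp([573+off*np.cos(y),351+off*np.sin(y),z],y,p);robot.servo_line(P,feed=feed,rotation=r);return st(m)
P,r=lipp([620,150,170],-1.5,.32);robot.servo_line(P,feed=250,rotation=r);st('mid')
go(150,.32,220,'over')
go(115,0,150,'level')
go(98,-.35,90,'.35')
go(82,-.7,90,'.7')
go(72,-1.05,90,'1.05');robot.hold(.4)
snap('top','p1.png');snap('side','p1s.png')
t=cv2.imread('pics/p1.png')[140:260,80:220];s=cv2.imread('pics/p1s.png')[60:200,190:350]
cv2.imwrite('pics/p1c.png',np.hstack([cv2.resize(t,None,fx=2.8,fy=2.8),cv2.resize(s,(384,336))]))
for c in('top','side'):
  for d in viewer.pinpoint('cork0',c): print(c,round(d['confidence'],2),w(c,d['at']).round())
E
```

```text
mid t 30.01 p [609.4 301.9 159. ] F [ 0.6 -0.9 -3. ] gw 0.235 gf 55.0 tq [ 0.67  0.14 -0.01]
over t 31.24 p [493.6 508.5 139.3] F [ 0.6 -0.1 -2.3] gw 0.232 gf 55.0 tq [0.54 0.36 0.04]
level t 31.71 p [496.2 503.9 153.9] F [-1.9 -0.2 -2.7] gw 0.233 gf 55.0 tq [ 0.11  0.15 -0.02]
.35 t 32.29 p [502.4 488.4 184.4] F [-1.3  0.2 -3.1] gw 0.237 gf 55.0 tq [-0.38 -0.11  0.  ]
.7 t 32.93 p [518.8 456.2 207.4] F [-0.4  0.1 -1.4] gw 0.236 gf 55.0 tq [-0.77 -0.35 -0.01]
1.05 t 33.64 p [541.5 412.7 221.7] F [-0.4  0.5 -1.7] gw 0.234 gf 55.0 tq [-1.16 -0.56 -0.06]
top 0.49 [588. 407.  19.]
top 0.47 [574. 297.  17.]
top 0.46 [610. 307.  18.]
side 0.61 [588. 409.  17.]
```

View pics/p1c.png

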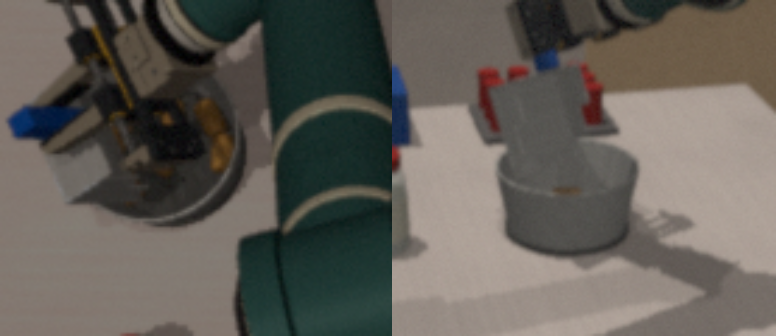

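The corks lie in the hopper around (210,130) in the top crop and the pan looks empty. I withdraw, check the count, and carry on to the lay-down pose.

```bash
python3 - <<'E'
from h import *
ya=-1.1
def go(z,p,feed,m,off=-25,y=ya):
    P,r=lipp([573+off*np.cos(y),351+off*np.sin(y),z],y,p);robot.servo_line(P,feed=feed,rotation=r);return st(m)
go(150,-1.05,150,'up')
go(150,-.3,200,'lev',off=-40)
P,r=sp([455.3,123.4,70],-1.857,0)
robot.movep(P,r);st('above spot');print(np.round(robot.observe()['joints'],2))
robot.hold(.1)
snap('top','f1.png');snap('side','f1s.png')
t=cv2.imread('pics/f1.png')[140:290,80:270];s=cv2.imread('pics/f1s.png')[110:280,150:350]
cv2.imwrite('pics/f1c.png',np.hstack([cv2.resize(t,(430,340),interpolation=cv2.INTER_CUBIC),cv2.resize(s,(360,340))]))
for c in('top','side'):
  for d in viewer.pinpoint('cork0',c): print(c,round(d['confidence'],2),w(c,d['at']).round())
E
```

```text
up t 34.91 p [542.4 410.1 298.3] F [-0.6  0.5 -2.7] gw 0.233 gf 55.0 tq [-1.22 -0.57 -0.03]
lev t 35.81 p [495.5 502.8 229.6] F [ 1.  -0.3 -1.9] gw 0.236 gf 55.0 tq [-0.45 -0.15 -0.03]
above spot t 37.16 p [467.7 162.9 108.5] F [ 0.6  0.1 -2. ] gw 0.234 gf 55.0 tq [0.06 0.08 0.08]
[-0.82  0.38  0.51  2.09 -0.28  0.73 -0.42]
top 0.65 [428.  23.  63.]
top 0.59 [609. 309.  21.]
top 0.48 [611. 350.  17.]
top 0.47 [586. 407.  15.]
top 0.46 [568. 351.  17.]
top 0.41 [536. 390.  15.]
side 0.48 [585. 411.  15.]
```

View pics/f1c.png

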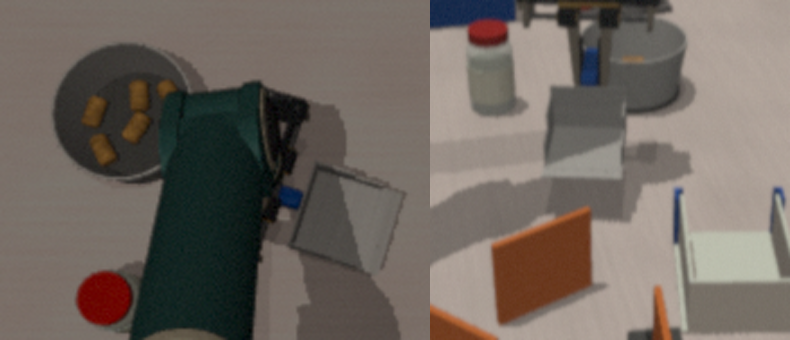

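Five corks show in the hopper, and the arm hides the sixth, seen earlier at (574,297). The pan and bin are empty. I lay the scoop down.

```bash
python3 - <<'E'
from h import *
a=-1.857
for z in(8,2,1,0,-1):
    P,r=sp([455.3,123.4,z],a,0);robot.servo_line(P,feed=100 if z>5 else 30,rotation=r)
    if st('z%d'%z)['contact_force'][2]>1.5:break
grip(.5);st('open')
robot.servo_line([P[0],P[1],140],feed=150);st('up')
robot.movep([430,-20,260],r);st('away');robot.hold(.3)
snap('top','e.png');snap('side','es.png')
for n in('cork0','scoop','gate','jar','bottle1'):
 for c in('top','side'):
  print(n,c,[(round(d['confidence'],2),w(c,d['at']).round()) for d in viewer.pinpoint(n,c) if d['confidence']>.25])
t=cv2.imread('pics/e.png')[110:310,90:450];s=cv2.imread('pics/es.png')[60:380,130:430]
cv2.imwrite('pics/ec.png',np.hstack([cv2.resize(t,(480,267),interpolation=cv2.INTER_CUBIC),cv2.resize(s,(300,267))]))
E
```

```text
z8 t 38.23 p [466.8 161.5  46.2] F [-0.5 -0.6 -2.1] gw 0.235 gf 55.0 tq [0.02 0.06 0.06]
z2 t 38.58 p [467.4 162.3  40.5] F [0.7 1.5 3.5] gw 0.237 gf 55.0 tq [-0.2   0.11 -0.01]
open t 39.11 p [466.5 161.7  39.9] F [ 0.3 -0.3 -0.3] gw 0.503 gf 0.0 tq [-0.06  0.1   0.01]
up t 39.92 p [466.  161.7 139.4] F [-0.7 -0.  -0.6] gw 0.506 gf 0.0 tq [-0.06  0.11 -0.01]
away t 40.81 p [429.8 -18.7 259.2] F [ 1.   0.8 -0.2] gw 0.5 gf 0.0 tq [-0.1   0.07 -0.03]
cork0 top [(0.68, array([573., 295.,  15.])), (0.66, array([610., 350.,  16.])), (0.58, array([585., 409.,  18.])), (0.48, array([608., 309.,  19.])), (0.43, array([569., 352.,  20.])), (0.42, array([532., 392.,  13.]))]
cork0 side [(0.67, array([ 632., -425.,   -0.])), (0.4, array([588., 410.,  13.]))]
scoop top [(0.97, array([452., 125.,  -1.]))]
scoop side [(0.92, array([452., 126.,   2.]))]
gate top [(0.9, array([ 447., -319.,   10.])), (0.87, array([ 236., -249.,   -2.])), (0.66, array([ 352., -129.,   -0.]))]
gate side [(0.89, array([ 234., -246.,   -2.])), (0.6, array([ 449., -328.,    5.])), (0.58, array([ 352., -127.,   -0.]))]
jar top [(0.84, array([342., 352.,  -2.])), (0.27, array([577., 352.,   3.]))]
jar side [(0.65, array([342., 352.,  -1.]))]
bottle1 top [(0.72, array([790.,  59.,   2.])), (0.57, array([ 641., -417.,    2.]))]
bottle1 side [(0.93, array([ 634., -423.,   -1.])), (0.7, array([790.,  63.,   2.]))]
```

View pics/ec.png

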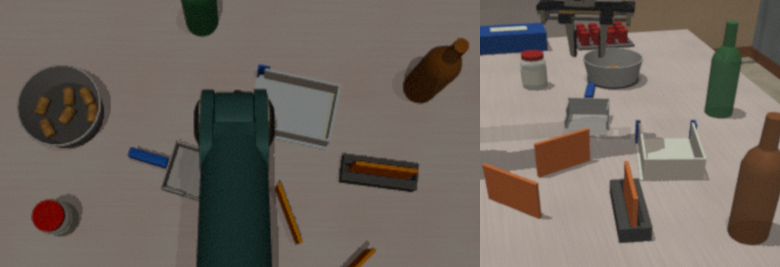

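Six corks are in the hopper (around (65,105)), the gate is in the rack at (380,170), the scoop lies flat on the bench, and the bystanders haven't moved.

```bash
python3 -c "
from cell import robot
print(robot.job_done())"
```

```text
the job is handed in; nothing more can be done
None
```

The job is handed in at about 41 s of the 72 s allowed: the gate stands in the rack, all six corks are in the hopper, the scoop lies flat on the bench, and the bottles and jar are where they started.

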